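Fill the drainage jar through the swing funnel

TASK

Swing the funnel on its arm fully home, over the open jar on the filling stand, then tip the six clay lumps out of the scoop, through the funnel, into the jar, without handling the lumps themselves. Then stand the empty scoop upright on the bench again and let go, leaving the funnel over the jar and the pots, bottle and other things around where they are.

Things in the scene. Friction and masses are not known exactly. Their poses are not given: they have to be found in the camera images.
- stand: filling stand, fixed to the bench: a grey base plate 250 x 110 x 10 mm along its x, a clear jar and an aluminium column. Origin on the bench under the jar's axis; the column stands at x = +155 mm of this frame
- jar_floor (a point): centre of the inside floor of the clear narrow jar clamped on the stand: 74 mm outside and 66 mm inside diameter, 100 mm tall, floor at height 15 mm
- jar_mouth (a point): centre of the open mouth of that jar, height 110 mm
- pivot (a point): on the vertical hinge axis of the funnel arm, on top of the stand's column, height 190 mm; 155 mm from the jar's axis
- funnel_arm (a joint): angle (rad) of the swing arm that carries the funnel; 0 = against its stop with the funnel over the jar, grows counterclockwise seen from above as the funnel swings away, up to 1.6. Stiff hinge (about 0.25 N m), it stays where it is left
- funnel_mouth (a point): centre of the rim of the aluminium funnel on the arm: rim 136 mm outside diameter at height 190 mm, cone down to a spout of 56 mm inside diameter whose lower end is at height 118 mm; 155 mm from the pivot
- swing_handle (a point): grip point of the arm's handle: a black upright round post, 22 mm diameter, from 190 to 250 mm height, on the arm 60 mm from the pivot, between pivot and funnel; this point is at height 235 mm
- scoop: white open-fronted scoop, loose. Pan 80 mm wide, x from -65 to +86 mm, floor 3 mm thick, side walls 42 mm high; the nose at +x is 66 mm wide, open, its floor ramped up 12 degrees, its cheeks 29 mm high. Origin at the underside of the pan; x points to the nose, z up
- scoop_grip (a point): middle of the scoop's black bar handle, above the pan: bar 20 mm wide and 22 mm high (75 to 97 mm above the underside), along the scoop's x from -65 to +40 mm of the scoop's origin; this point is 86 mm above the underside at x = 0. Axes as the scoop's
- scoop_nose (a point): middle of the nose's edge, 86 mm ahead of the scoop's origin, 9 mm above its underside
- lump1: brown lump of fired clay, one of the six in the scoop, roundish, about 24 mm across, 14 g; origin at its middle
- lump2: brown lump of fired clay, one of the six in the scoop, roundish, about 24 mm across, 14 g; origin at its middle
- lump3: brown lump of fired clay, one of the six in the scoop, roundish, about 24 mm across, 14 g; origin at its middle
- lump4: brown lump of fired clay, one of the six in the scoop, roundish, about 24 mm across, 14 g; origin at its middle
- lump5: brown lump of fired clay, one of the six in the scoop, roundish, about 24 mm across, 14 g; origin at its middle
- lump6: brown lump of fired clay, one of the six in the scoop, roundish, about 24 mm across, 14 g; origin at its middle
- pot_near: bystander: black plant pot with soil, 72 mm diameter at the top, 72 mm tall (seedling leaves up to 86 mm); origin at its foot's centre
- pot_mid: bystander: black plant pot with soil, 72 mm diameter at the top, 72 mm tall (seedling leaves up to 86 mm); origin at its foot's centre
- pot_side: bystander: black plant pot with soil, 72 mm diameter at the top, 72 mm tall (seedling leaves up to 86 mm); origin at its foot's centre
- lidded_jar: bystander: closed jar with a lid, 68 mm diameter, 95 mm tall; origin at its foot's centre
- trowel: bystander: flat hand tool 200 mm long, lying on the bench along its x
- squeeze_bottle: bystander: white bottle, 60 mm diameter, 170 mm tall; origin at its foot's centre
Things that resemble listed ones, but are neither listed nor needed, are in the scene too. What is shaped like the scoop but purple or yellow is not meant.

How it is judged:
By the outcome, as a careful person would: the job done as asked, in the order asked, and still so for the second after the job is handed in, with the robot touching nothing.
It also fails if it takes over 72 s, if anything falls off the work surface, if the arm or the gripper's body presses on something with over 40 N, if the wrist force passes 120 N, or if a joint passes its speed limit or range.

ROBOT

A 6-joint arm with a two-finger parallel gripper is mounted at the origin on the work surface. World frame = base frame: x ahead of the robot, y to its left, z up, the work surface at z = 0. Lengths are in mm, angles in rad, forces in N, time in s.
With the tool pointing down it reaches from about 350 to 875 mm from the base axis. Payload 4.2 kg.
Tool frame: the origin (TCP) lies midway between the tips of the shut fingers; the grasp point (between the pads) lies 19 mm behind it; z points along the fingers, y is the line along which they close (so a half turn about z gives the same grasp; the last joint's range is limited). The gripper opens to 85 mm and grips with 20 to 120 N. Pads are 22 mm wide; open, the fingers measure 114 mm over their backs; the gripper's body (76 mm by 85 mm) begins 54 mm behind the grasp point. The pads swing forward as they close: fully open they stand 13 mm farther back than shut.
Start: joints at [-1.052, 0.385, 0.008, 0, -1.194, -0.259], TCP at [160.571, -604, 231.312] pointing down, gripper open.
Joint ranges: [-3.14, 3.14], [-1.21, 2.06], [-1.07, 1.41], [-3.16, 2.05], [-2.99, -0.16], [-3.1, 3.1]. Speed limits (rad/s): [2.79, 2.79, 3.14, 3.14, 3.14, 3.14].

INTERFACE

Orientations are given as a unit quaternion [x, y, z, w].
In Python, from bench import arm gives the robot as it stands. The module is installed in compiled form; this text tells all that it offers.
- The arm moves only by the shell command python3 -m handwheel 'ROWS' [OPENING]. ROWS is JSON, a list of rows, each an object of numbers: "x", "y", "z": the shift along the world's x, y, z each as a share of 20 cm, from -1 to 1; "ax", "ay", "az": the turn, a rotation vector about the world's x, y, z each as a share of 90 degrees, from -1 to 1. In form: [{"x": .., "y": .., "z": .., "ax": .., "ay": .., "az": ..}, ...]. A call has exactly 8 rows; each row shifts and turns the commanded pose from where the row before left it; what a row does not reach is not made up. A row lasts 1/10 s, in which the tool goes at most 50 mm and 8.59 degrees, less where a joint would pass 70% of its speed; a pose out of reach is approached as far as the arm can. A call with a number of a shift or a turn outside -1 to 1 is refused whole. A call with a gripper value outside its range is refused whole. OPENING is the opening, from -1 (shut) to 1 (fully open), set as the call begins (- or left out, the last holds). The fingers move at their own pace and stop on an object; the grip force is fixed at half the most. Time passes only in rows, so rows that do not move let the fingers close, or fill a call up. It gives the time, the measured TCP pose, the force, the opening and the grip force at its end, in the units of the state.
- arm.read_state(): the state, without advancing time (a new reading comes with each control period).
- arm.get_image(name): name is "scene" or "top" or "wrist"; returns the picture (400x640x3 uint8, red, green, blue); there is no depth.
- arm.camera_params(name): a dict with "K" (3x3 intrinsics, pixels), "position" and "orientation" of the camera in the world. Camera axes: x right, y down, z forward; pixel columns grow to the right and rows downward; lengths in mm; the calibration is good to about 2 mm. A picture is of the moment at which its call begins: read the wrist's pose just before it. camera_params takes no time and is no camera call; for the wrist camera it gives the pose at the moment of the call.
- arm.job_done(): hands the job in; it is judged then, once.
The state is a dict: "clock": time; "joints": joint angles; "joint_vel": joint speeds; "joint_efforts": joint torques, N m; "position": TCP position; "ee_rot": TCP orientation; "contact_force": force on the tool from outside, world axes, zero at the start; "wrist_torque": the same for the moment, N m; "gripper_width": finger opening in mm; "grasp_force": force on a finger pad.
Only numpy, scipy, OpenCV 4.12 (cv2) and the standard library are available. Lean on these libraries where they do the work, as an engineer would, in place of code of your own. Each camera call takes 0.05 s, during which the arm holds its last target. There are 200 camera calls.

## Working session

There is one attempt and no reset: what is moved stays moved. The work goes in short steps, Python scripts to look and compute and a shell command to move; the robot and the scene stay as the last step left them, time stands still between calls to the robot, and variables do not carry over. Pictures are saved under pics/ and viewed, at most 10 in all, crops included, and the job is handed in when it is done.

```bash
mkdir -p pics; cat > h.py <<'E'
import numpy as np, cv2
from scipy.spatial.transform import Rotation as R
from bench import arm
def grab(n):
    p=arm.camera_params(n); im=arm.get_image(n); return im,p
def ray(p,u,v):
    K=np.array(p["K"]); d=np.linalg.inv(K)@[u,v,1]; return np.array(p["position"]),R.from_quat(p["orientation"]).as_matrix()@d
def onplane(p,u,v,z):
    o,d=ray(p,u,v); return o+d*(z-o[2])/d[2]
def proj(p,X):
    c=R.from_quat(p["orientation"]).as_matrix().T@(np.array(X,float)-np.array(p["position"])); q=np.array(p["K"])@c; return q[:2]/q[2]
def save(im,n): cv2.imwrite("pics/"+n,cv2.cvtColor(im,cv2.COLOR_RGB2BGR))
E
python3 - <<'E'
from h import *
import pickle
d={}
for n in("scene","top"):
    d[n]=grab(n); save(d[n][0],n+"0.png"); p=d[n][1]; print(n,p)
pickle.dump(d,open("d0.pkl","wb"))
s=arm.read_state(); print({k:s[k] for k in("clock","position","ee_rot","gripper_width")})
E
```

```text
scene {'K': array([[400.01588568,   0.        , 324.15931463],
       [  0.        , 400.01588568, 198.64976583],
       [  0.        ,   0.        ,   1.        ]]), 'position': array([1138.14865801,  423.91241904, 1039.37591378]), 'orientation': array([ 0.45110002,  0.81626449, -0.31542516, -0.17529409])}
top {'K': array([[450.4640726 ,   0.        , 317.96504742],
       [  0.        , 450.4640726 , 193.87764668],
       [  0.        ,   0.        ,   1.        ]]), 'position': array([ 285.84119682,   -4.2547291 , 1295.89599064]), 'orientation': array([ 0.71432675, -0.69590112,  0.05428184, -0.05012393])}
{'clock': 0.1, 'position': array([ 160.4373627 , -603.52387424,  230.32738878]), 'ee_rot': array([-1.29461318e-01,  9.91583985e-01,  9.66181805e-04, -1.87544916e-04]), 'gripper_width': 85.66150456358302}
```

View pics/scene0.png

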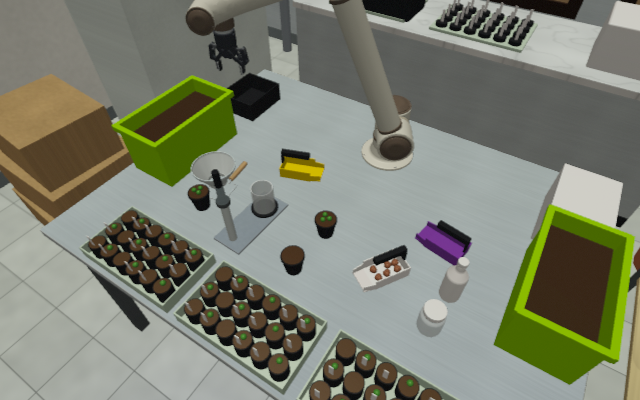

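View pics/top0.png

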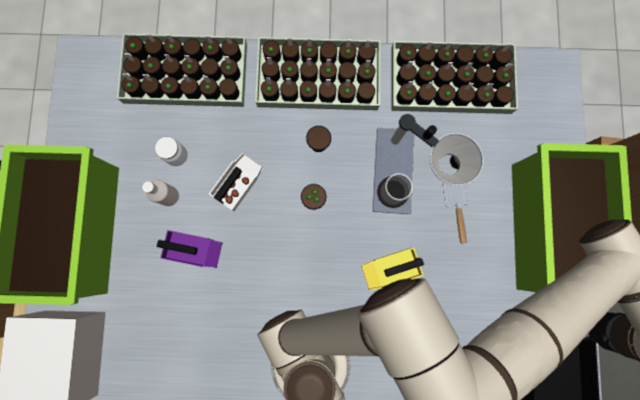

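The two pictures show three scoop-shaped things:
- White, with lumps: top (236,182), scene (383,268).
- Purple: top (190,248).
- Yellow: top (393,268).

The white one with the brown lumps is the one meant. The stand plate is at top (394,170), with the jar at (396,188), column at (407,122), handle near (430,132) and funnel at (456,159). A pot sits near the funnel at scene (200,197). I'll confirm with an enlarged crop.

```bash
python3 - <<'E'
from h import *
import pickle
d=pickle.load(open("d0.pkl","rb"))
t=d["top"][0]; s=d["scene"][0]
a=cv2.resize(t[140:220,200:275],None,fx=5,fy=5,interpolation=cv2.INTER_CUBIC)
b=cv2.resize(t[110:220,370:490],(436,400),interpolation=cv2.INTER_CUBIC)
save(np.hstack([a,b[:, :425]]),"crop1.png")
p=d["top"][1];q=d["scene"][1]
for nm,u,v,z in [("funnel",456,159,190),("col",407,122,200),("jar mouth",396,188,110),("potmid?",314,196,72),("pot2",318,138,72),("lid",167,150,95),("bottle",148,187,170)]: print(nm,onplane(p,u,v,z).round())
print("scene pot",onplane(q,199,190,72).round(), onplane(q,326,216,72).round(),onplane(q,213,167,190).round())
# base plate corners
h=cv2.cvtColor(t,cv2.COLOR_RGB2HSV)
for u,v in [(240,160),(394,170),(300,230)]: print(h[v,u])
E
```

```text
funnel [ 549. -354.  190.]
col [ 638. -229.  200.]
jar mouth [ 484. -217.  110.]
potmid? [462.   2.  72.]
pot2 [626.  -5.  72.]
lid [575. 406.  95.]
bottle [460. 421. 170.]
scene pot [ 581. -417.   72.] [451.   1.  72.] [ 554. -347.  190.]
[ 23  10 232]
[110  38 147]
[107  19 189]
```

View pics/crop1.png

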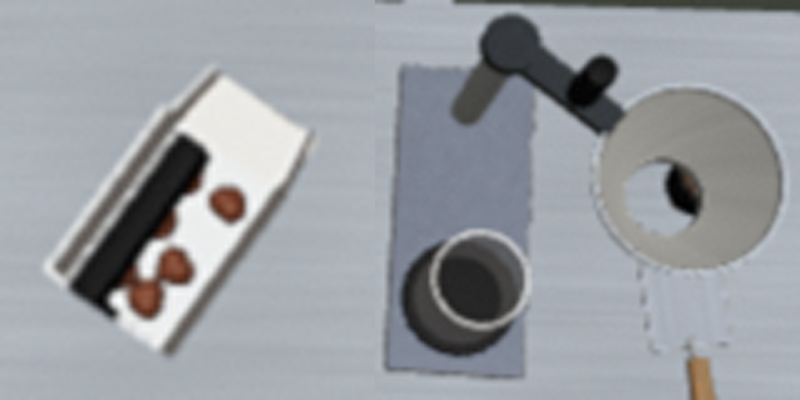

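The left crop confirms the white scoop with lumps: black bar from crop (93,298) to (192,150), open nose up-right at (264,103). The right crop shows pivot cap (510,43), post top (605,72), funnel rim centre (693,178) and jar mouth (480,279).

```bash
python3 - <<'E'
from h import *
import pickle
d=pickle.load(open("d0.pkl","rb"))
p=d["top"][1]
A=lambda x,y,z:onplane(p,200+x/5,140+y/5,z)[:2].round(1)
B=lambda x,y,z:onplane(p,370+(x-375)/3.633,110+y/3.633,z)[:2].round(1)
piv=B(510,43,205); han=B(605,72,250); fun=B(693,178,190); jar=B(480,279,110)
print(piv,han,fun,jar, [B(*c,10) for c in((400,66),(535,70),(387,370),(525,378))])
for a,b in((piv,han),(piv,fun),(piv,jar)): print(np.linalg.norm(b-a),np.degrees(np.arctan2(*(b-a)[::-1])))
n,r=A(192,150,97),A(93,298,97); print("bar",n,r,(n+r)/2,np.linalg.norm(n-r),np.degrees(np.arctan2(*(n-r)[::-1])),"nose",A(264,103,20))
print("wrist",arm.camera_params("wrist"))
E
```

```text
[ 637.2 -227.9] [ 604.6 -281.5] [ 548.7 -357.6] [ 487.4 -224.7] [array([ 678.1, -178.3]), array([ 677.8, -288.2]), array([ 429.5, -169.6]), array([ 426. , -278.8])]
62.7353170072488 -121.30834153802554
157.01700544845454 -124.30743323676602
149.8341750069056 178.77624423623007
bar [524.  208.1] [441.8 256.9] [482.9 232.5] 95.59435129755313 -30.696501515315607 nose [568.1 181.6]
wrist {'K': array([[278.30342905,   0.        , 322.47870229],
       [  0.        , 278.30342905, 203.52438772],
       [  0.        ,   0.        ,   1.        ]]), 'position': array([  80.66950338, -625.02673433,  373.11175681]), 'orientation': array([0.60177113, 0.7820795 , 0.12929126, 0.09750352])}
```

```bash
python3 -m handwheel '[{"z":0.25},{"z":0.25},{"x":0.2,"y":0.145,"az":0.03},{"x":0.2,"y":0.145,"az":0.03},{"x":0.2,"y":0.145,"az":0.03},{"x":0.2,"y":0.145,"az":0.03},{"x":0.2,"y":0.145,"az":0.03},{"x":0.2,"y":0.145,"az":0.03}]' 1
python3 -m handwheel '[{"x":0.2,"y":0.145,"az":0.03},{"x":0.2,"y":0.145,"az":0.03},{"x":0.2,"y":0.145},{"x":0.2,"y":0.145},{"x":0.1,"y":0.07},{"z":-0.1},{},{}]'
python3 - <<'E'
from h import *
s=arm.read_state(); print(s["clock"],s["position"],s["joints"],s["ee_rot"])
im,p=grab("wrist"); save(im,"w1.png")
print("exp",[proj(p,X).round() for X in((605,-280,250),(638,-230,200),(549,-357,190))])
import pickle; pickle.dump((im,p),open("w1.pkl","wb"))
E
```

```text
0.1 [ 160.4373627  -603.52387424  230.32738878] [-1.05239182e+00  3.85495299e-01  6.76951252e-03 -4.14040403e-04
 -1.19400098e+00 -2.58600253e-01] [-1.29461318e-01  9.91583985e-01  9.66181805e-04 -1.87544916e-04]
exp [array([502., 678.]), array([502., 619.]), array([435., 559.])]invalid input at $[0]: expected keys x, y, z, ax, ay, az
invalid input at $[0]: expected keys x, y, z, ax, ay, az
```

View pics/w1.png

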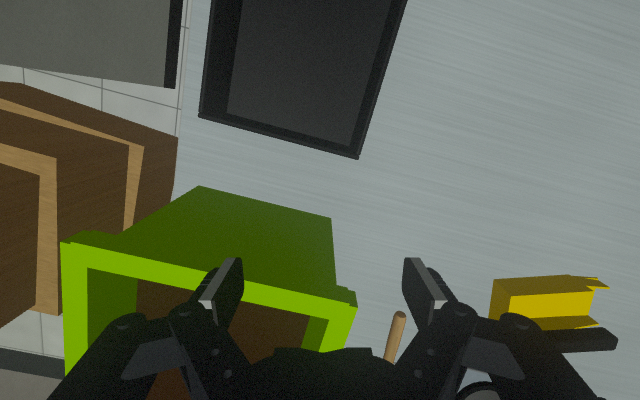

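The move was refused: every row needs all six keys. The picture only shows the start pose, with the green bin near (200,260). I'll retype the rows.

```bash
python3 -m handwheel '[{"x":0,"y":0,"z":0.25,"ax":0,"ay":0,"az":0},{"x":0,"y":0,"z":0.25,"ax":0,"ay":0,"az":0},{"x":0.2,"y":0.145,"z":0,"ax":0,"ay":0,"az":0.03},{"x":0.2,"y":0.145,"z":0,"ax":0,"ay":0,"az":0.03},{"x":0.2,"y":0.145,"z":0,"ax":0,"ay":0,"az":0.03},{"x":0.2,"y":0.145,"z":0,"ax":0,"ay":0,"az":0.03},{"x":0.2,"y":0.145,"z":0,"ax":0,"ay":0,"az":0.03},{"x":0.2,"y":0.145,"z":0,"ax":0,"ay":0,"az":0.03}]' 1
python3 -m handwheel '[{"x":0.2,"y":0.145,"z":0,"ax":0,"ay":0,"az":0.03},{"x":0.2,"y":0.145,"z":0,"ax":0,"ay":0,"az":0.03},{"x":0.2,"y":0.145,"z":0,"ax":0,"ay":0,"az":0},{"x":0.2,"y":0.145,"z":0,"ax":0,"ay":0,"az":0},{"x":0.1,"y":0.07,"z":0,"ax":0,"ay":0,"az":0},{"x":0,"y":0,"z":-0.1,"ax":0,"ay":0,"az":0},{"x":0,"y":0,"z":0,"ax":0,"ay":0,"az":0},{"x":0,"y":0,"z":0,"ax":0,"ay":0,"az":0}]'
python3 - <<'E'
from h import *
s=arm.read_state(); print(s["clock"],s["position"],s["joints"],s["ee_rot"])
im,p=grab("wrist"); save(im,"w2.png")
print("exp",[proj(p,X).round() for X in((605,-280,250),(638,-230,200),(549,-357,190))])
import pickle; pickle.dump((im,p),open("w2.pkl","wb"))
E
```

```text
clock: 0.95
position: [401.8, -428.4, 331.2]
ee_rot: [-0.269, 0.963, 0.0, -0.0]
contact_force: [0.7, -0.7, 0.4]
gripper_width: 85.4
grasp_force: 0.0
clock: 1.75
position: [580.2, -300.2, 310.9]
ee_rot: [-0.313, 0.95, 0.0, -0.001]
contact_force: [-0.3, -0.3, 0.1]
gripper_width: 85.5
grasp_force: 0.0
1.75 [ 580.20656867 -300.15081318  310.91366803] [-2.30109992e-01  3.97009427e-01  2.23053850e-01  3.51350552e-04
 -1.39850821e+00 -7.04066766e-01] [-3.12990327e-01  9.49755932e-01  2.86985513e-04 -8.01681533e-04]
exp [array([324., 256.]), array([343., 280.]), array([293., 137.])]
```

View pics/w2.png

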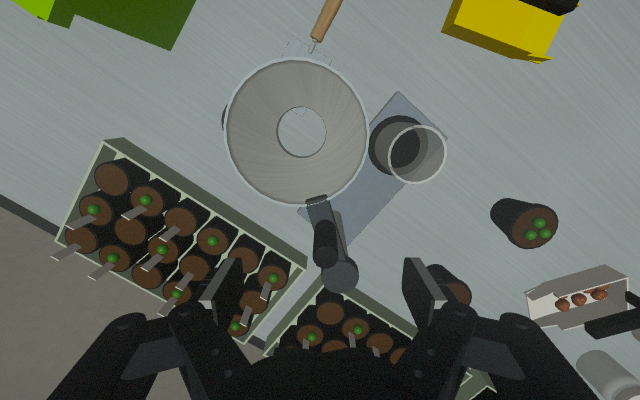

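The wrist view shows the funnel rim centre at (297,131), pivot cap at (340,273), post around (322,220)–(325,265) and jar mouth at (416,154).

```bash
python3 - <<'E'
from h import *
import pickle
im,p=pickle.load(open("w2.pkl","rb"))
f=onplane(p,297,131,190); c=onplane(p,340,273,205); j=onplane(p,416,154,110)
print(f,c,j,p["position"]); 
for a in(f,j):print(np.linalg.norm((a-c)[:2]),np.degrees(np.arctan2(*(a-c)[1::-1])))
print("end a",onplane(p,325,260,250),"b",onplane(p,320,228,250))
for z in(190,250):
  print(z,proj(p,[605,-280,z]),"nadir",proj(p,[*p["position"][:2],0]))
save(cv2.resize(im[180:310,260:420],None,fx=4,fy=4),"crop2.png")
E
```

```text
[ 542.31828098 -356.67028988  190.        ] [ 630.899771   -239.63776931  205.        ] [ 486.43972101 -225.52636392  110.        ] [ 513.95252888 -349.18076492  453.79971491]
146.77633066918878 -127.12194672822531
145.14764140312013 174.42083179541606
end a [ 607.29626466 -277.04439428  250.        ] b [ 586.51444113 -297.465482    250.        ]
190 [323.40885032 227.12018755] nadir [321.88216507 109.9352432 ]
250 [323.78697163 256.14393384] nadir [321.88216507 109.9352432 ]
```

View pics/crop2.png

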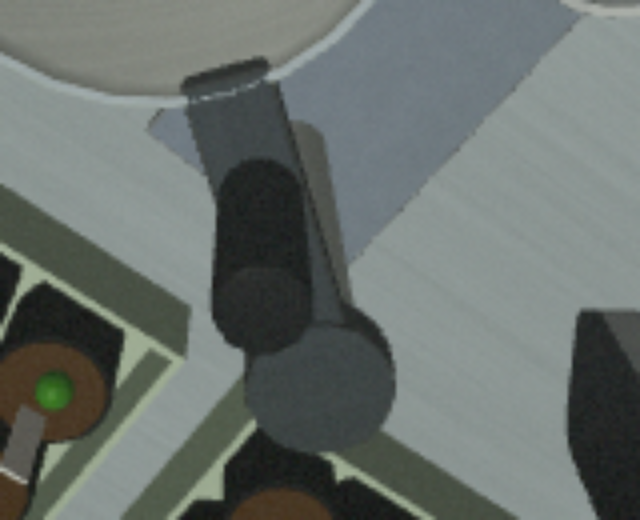

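The crop shows the post top centre at full-frame (325.5,257.5), which puts it at about (606,-279), matching the earlier estimate. I'll go over it, descend and grip.

```bash
python3 -m handwheel '[{"x":0.065,"y":0.053,"z":0,"ax":0,"ay":0,"az":0},{"x":0.065,"y":0.053,"z":0,"ax":0,"ay":0,"az":0},{"x":0,"y":0,"z":0,"ax":0,"ay":0,"az":0},{"x":0,"y":0,"z":-0.12,"ax":0,"ay":0,"az":0},{"x":0,"y":0,"z":-0.12,"ax":0,"ay":0,"az":0},{"x":0,"y":0,"z":-0.12,"ax":0,"ay":0,"az":0},{"x":0,"y":0,"z":-0.115,"ax":0,"ay":0,"az":0},{"x":0,"y":0,"z":0,"ax":0,"ay":0,"az":0}]'
python3 -m handwheel '[{"x":0,"y":0,"z":0,"ax":0,"ay":0,"az":0},{"x":0,"y":0,"z":0,"ax":0,"ay":0,"az":0},{"x":0,"y":0,"z":0,"ax":0,"ay":0,"az":0},{"x":0,"y":0,"z":0,"ax":0,"ay":0,"az":0},{"x":0,"y":0,"z":0,"ax":0,"ay":0,"az":0},{"x":0,"y":0,"z":0,"ax":0,"ay":0,"az":0},{"x":0,"y":0,"z":0,"ax":0,"ay":0,"az":0},{"x":0,"y":0,"z":0,"ax":0,"ay":0,"az":0}]' -1
```

```text
clock: 2.6
position: [604.9, -277.9, 212.5]
ee_rot: [-0.313, 0.95, 0.002, -0.003]
contact_force: [-0.3, 1.3, 0.1]
gripper_width: 85.4
grasp_force: 0.0
clock: 3.4
position: [606.8, -278.6, 217.6]
ee_rot: [-0.313, 0.95, -0.0, 0.0]
contact_force: [-0.6, 1.9, 5.5]
gripper_width: 20.7
grasp_force: 59.2
```

```bash
python3 -m handwheel '[{"x":-0.025,"y":0.018,"z":0,"ax":0,"ay":0,"az":-0.067},{"x":-0.023,"y":0.021,"z":0,"ax":0,"ay":0,"az":-0.067},{"x":-0.021,"y":0.023,"z":0,"ax":0,"ay":0,"az":-0.067},{"x":-0.018,"y":0.025,"z":0,"ax":0,"ay":0,"az":-0.067},{"x":-0.016,"y":0.027,"z":0,"ax":0,"ay":0,"az":-0.067},{"x":-0.013,"y":0.029,"z":0,"ax":0,"ay":0,"az":-0.067},{"x":-0.01,"y":0.03,"z":0,"ax":0,"ay":0,"az":-0.067},{"x":-0.007,"y":0.031,"z":0,"ax":0,"ay":0,"az":-0.067}]'
```

```text
clock: 4.2
position: [583.1, -237.0, 217.6]
ee_rot: [0.103, 0.995, 0.0, 0.004]
contact_force: [6.5, 3.7, 1.9]
gripper_width: 20.3
grasp_force: 59.2
```

```bash
python3 -m handwheel '[{"x":-0.003,"y":0.031,"z":0,"ax":0,"ay":0,"az":-0.067},{"x":0,"y":0.02,"z":0,"ax":0,"ay":0,"az":-0.04},{"x":0,"y":0.01,"z":0,"ax":0,"ay":0,"az":0},{"x":0,"y":0,"z":0,"ax":0,"ay":0,"az":0},{"x":0,"y":0,"z":0,"ax":0,"ay":0,"az":0},{"x":0,"y":0,"z":0,"ax":0,"ay":0,"az":0},{"x":0,"y":0,"z":0,"ax":0,"ay":0,"az":0},{"x":0,"y":0,"z":0,"ax":0,"ay":0,"az":0}]'
python3 - <<'E'
from h import *
im,p=grab("top"); save(im,"t2.png"); save(cv2.resize(im[110:220,370:490],None,fx=4,fy=4),"crop3.png")
print(arm.read_state()["contact_force"],arm.read_state()["joints"])
E
```

```text
clock: 5.0
position: [583.4, -228.6, 217.6]
ee_rot: [0.186, 0.983, -0.002, 0.006]
contact_force: [7.1, -6.9, -0.5]
gripper_width: 20.5
grasp_force: 59.9
[ 8.34734099 -8.02340604 -1.28339011] [-0.11360238  0.39097709 -0.01939576  0.00433729 -1.14959152 -1.83282487]
```

```bash
python3 -m handwheel '[{"x":0.01,"y":0.02,"z":0,"ax":0,"ay":0,"az":-0.01},{"x":0.005,"y":0.02,"z":0,"ax":0,"ay":0,"az":-0.01},{"x":0,"y":0,"z":0,"ax":0,"ay":0,"az":0},{"x":0,"y":0,"z":0,"ax":0,"ay":0,"az":0},{"x":0,"y":0,"z":0,"ax":0,"ay":0,"az":0},{"x":0,"y":0,"z":0,"ax":0,"ay":0,"az":0},{"x":0,"y":0,"z":0,"ax":0,"ay":0,"az":0},{"x":0,"y":0,"z":0,"ax":0,"ay":0,"az":0}]'
```

```text
clock: 5.85
position: [583.4, -228.4, 217.6]
ee_rot: [0.201, 0.979, -0.007, 0.004]
contact_force: [1.9, -34.6, -4.7]
gripper_width: 20.5
grasp_force: 60.9
```

The arm is at its stop: 8 mm more command gave 35 N and no motion. I'll relax the command, release, rise, then carry on to the scoop. That needs a yaw of +172° so the wrist stays mid-range.

```bash
python3 -m handwheel '[{"x":0,"y":-0.02,"z":0,"ax":0,"ay":0,"az":0},{"x":0,"y":-0.02,"z":0,"ax":0,"ay":0,"az":0},{"x":0,"y":0,"z":0,"ax":0,"ay":0,"az":0},{"x":0,"y":0,"z":0,"ax":0,"ay":0,"az":0},{"x":0,"y":0,"z":0,"ax":0,"ay":0,"az":0},{"x":0,"y":0,"z":0,"ax":0,"ay":0,"az":0},{"x":0,"y":0,"z":0,"ax":0,"ay":0,"az":0},{"x":0,"y":0,"z":0,"ax":0,"ay":0,"az":0}]'
python3 -m handwheel '[{"x":0,"y":0,"z":0,"ax":0,"ay":0,"az":0},{"x":0,"y":0,"z":0,"ax":0,"ay":0,"az":0},{"x":0,"y":0,"z":0,"ax":0,"ay":0,"az":0},{"x":0,"y":0,"z":0,"ax":0,"ay":0,"az":0},{"x":0,"y":0,"z":0,"ax":0,"ay":0,"az":0},{"x":0,"y":0,"z":0,"ax":0,"ay":0,"az":0},{"x":0,"y":0,"z":0.15,"ax":0,"ay":0,"az":0},{"x":0,"y":0,"z":0.2,"ax":0,"ay":0,"az":0}]' 1
python3 -m handwheel '[{"x":0,"y":0,"z":0.1,"ax":0,"ay":0,"az":0.05},{"x":-0.022,"y":0.113,"z":0,"ax":0,"ay":0,"az":0.095},{"x":-0.022,"y":0.113,"z":0,"ax":0,"ay":0,"az":0.095},{"x":-0.022,"y":0.113,"z":0,"ax":0,"ay":0,"az":0.095},{"x":-0.022,"y":0.113,"z":0,"ax":0,"ay":0,"az":0.095},{"x":-0.022,"y":0.113,"z":0,"ax":0,"ay":0,"az":0.095},{"x":-0.022,"y":0.113,"z":0,"ax":0,"ay":0,"az":0.095},{"x":-0.022,"y":0.113,"z":0,"ax":0,"ay":0,"az":0.095}]'
python3 -m handwheel '[{"x":-0.022,"y":0.113,"z":0,"ax":0,"ay":0,"az":0.095},{"x":-0.022,"y":0.113,"z":0,"ax":0,"ay":0,"az":0.095},{"x":-0.022,"y":0.113,"z":0,"ax":0,"ay":0,"az":0.095},{"x":-0.022,"y":0.113,"z":0,"ax":0,"ay":0,"az":0.095},{"x":-0.022,"y":0.113,"z":0,"ax":0,"ay":0,"az":0.095},{"x":-0.022,"y":0.113,"z":0,"ax":0,"ay":0,"az":0.095},{"x":-0.022,"y":0.113,"z":0,"ax":0,"ay":0,"az":0.095},{"x":-0.022,"y":0.113,"z":0,"ax":0,"ay":0,"az":0.095}]'
python3 -m handwheel '[{"x":-0.022,"y":0.113,"z":0,"ax":0,"ay":0,"az":0.095},{"x":-0.022,"y":0.113,"z":0,"ax":0,"ay":0,"az":0.095},{"x":-0.022,"y":0.113,"z":0,"ax":0,"ay":0,"az":0.095},{"x":-0.022,"y":0.113,"z":0,"ax":0,"ay":0,"az":0.095},{"x":-0.022,"y":0.113,"z":0,"ax":0,"ay":0,"az":0.05},{"x":0,"y":0,"z":0,"ax":0,"ay":0,"az":0},{"x":0,"y":0,"z":0,"ax":0,"ay":0,"az":0},{"x":0,"y":0,"z":0,"ax":0,"ay":0,"az":0}]'
python3 - <<'E'
from h import *
s=arm.read_state(); print(s["joints"],s["ee_rot"])
im,p=grab("wrist"); 
t,q=grab("top"); save(np.hstack([im[:400,:],np.zeros((400,0,3),np.uint8)]),"w3.png")
save(np.vstack([im,np.hstack([cv2.resize(t[110:220,370:490],(218,200)),np.zeros((200,422,3),np.uint8)])]),"w3t.png")
import pickle; pickle.dump((im,p,t,q),open("w3.pkl","wb"))
E
```

```text
clock: 6.65
position: [583.3, -228.6, 217.6]
ee_rot: [0.2, 0.98, -0.002, 0.002]
contact_force: [1.3, -10.2, 2.8]
gripper_width: 20.1
grasp_force: 60.9
clock: 7.45
position: [581.2, -225.4, 284.6]
ee_rot: [0.201, 0.98, 0.0, -0.003]
contact_force: [1.2, 0.1, -0.8]
gripper_width: 85.4
grasp_force: 0.0
clock: 8.25
position: [551.3, -66.6, 306.4]
ee_rot: [-0.354, 0.935, 0.0, 0.0]
contact_force: [-0.5, -0.2, -0.1]
gripper_width: 85.1
grasp_force: 0.0
clock: 9.05
position: [516.0, 114.2, 306.5]
ee_rot: [0.819, -0.574, 0.0, -0.0]
contact_force: [0.4, 0.5, 0.1]
gripper_width: 85.6
grasp_force: 0.0
clock: 9.85
position: [494.4, 225.7, 306.4]
ee_rot: [0.962, -0.274, -0.0, 0.0]
contact_force: [-0.2, -0.5, 0.4]
gripper_width: 85.4
grasp_force: 0.0
[ 7.26705487e-01  2.00104474e-01 -6.41454137e-02  7.05524143e-05
 -1.30665659e+00  2.89072283e-01] [ 9.61743303e-01 -2.73952212e-01 -8.29851037e-07  6.47458800e-05]
```

View pics/w3t.png

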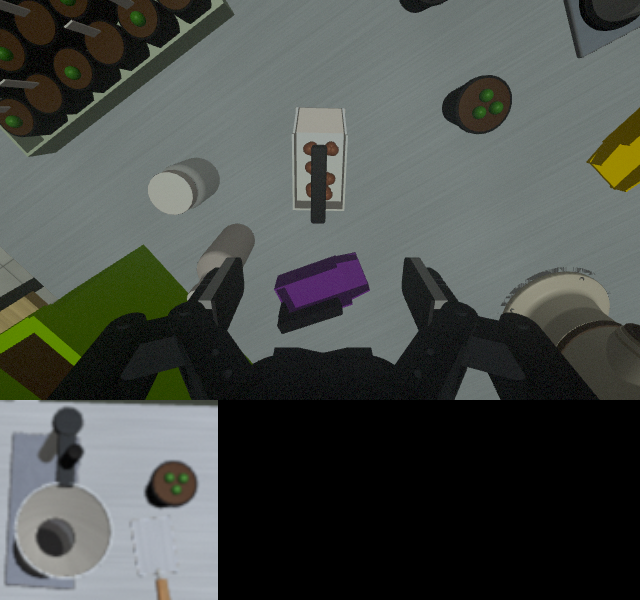

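The wrist view shows the scoop at (320,160), bar front (319,145) to rear (318,223) and almost aligned with the tool. The inset shows the funnel over the jar. I'll measure the bar and the funnel centre.

```bash
python3 - <<'E'
from h import *
import pickle
im,p,t,q=pickle.load(open("w3.pkl","rb"))
g=im[:,:,:].max(2); m=np.zeros(g.shape,np.uint8); m[130:235,295:345]=(g[130:235,295:345]<60)
n,l,st,c=cv2.connectedComponentsWithStats(m); k=1+np.argmax(st[1:,4]); print(st[k],c[k])
ys,xs=np.where(l==k); 
for r in (148,150,180,200,215,220): print(r,xs[ys==r].min(),xs[ys==r].max(),end=";")
v0,v1=ys.min(),ys.max()+1; u0=xs[ys<v0+6].mean()+.5;u1=xs[ys>v1-7].mean()+.5
# front end: top edge far -> z97 or lower face; rear: top z97 
a=onplane(p,u0,v0,97);b=onplane(p,u1,v1,97);print(a,b,np.linalg.norm(a-b),np.degrees(np.arctan2(*(a-b)[1::-1])))
print("nadir",proj(p,[*p["position"][:2],0]), proj(p,[493.6,226,86]))
na=onplane(p,297.5,109,15);nb=onplane(p,345.5,109,15);print("nose",na,nb,(na+nb)/2)
u,v=370+63/1.8167,110+131/1.818; print("funnel",onplane(q,u,v,190), onplane(pickle.load(open("d0.pkl","rb"))["top"][1],398.9,186.8,110))
E
```

```text
[ 311  145   16   78 1164] [318.11254296 182.89776632]
148 311 326;150 311 326;180 311 325;200 311 324;215 311 324;220 311 324;[530.52289811 207.98552359  97.        ] [442.19119138 265.07902896  97.        ] 105.17679768343416 -32.87674706834229
nadir [322.71373928 109.48477435] [322.56268336 175.15037165]
nose [584.10705707 213.49735566  15.        ] [546.74483534 153.23863461  15.        ] [565.42594621 183.36799514  15.        ]
funnel [ 486.14656824 -224.23233667  190.        ] [ 487.35373984 -224.65310032  110.        ]
```

```bash
python3 -m handwheel '[{"x":0.013,"y":0.02,"z":0,"ax":0,"ay":0,"az":-0.012},{"x":0,"y":0,"z":-0.2,"ax":0,"ay":0,"az":0},{"x":0,"y":0,"z":-0.2,"ax":0,"ay":0,"az":0},{"x":0,"y":0,"z":-0.2,"ax":0,"ay":0,"az":0},{"x":0,"y":0,"z":-0.2,"ax":0,"ay":0,"az":0},{"x":0,"y":0,"z":-0.15,"ax":0,"ay":0,"az":0},{"x":0,"y":0,"z":-0.1,"ax":0,"ay":0,"az":0},{"x":0,"y":0,"z":0,"ax":0,"ay":0,"az":0}]'
python3 -m handwheel '[{"x":0,"y":0,"z":-0.14,"ax":0,"ay":0,"az":0},{"x":0,"y":0,"z":0,"ax":0,"ay":0,"az":0},{"x":0,"y":0,"z":0,"ax":0,"ay":0,"az":0},{"x":0,"y":0,"z":0,"ax":0,"ay":0,"az":0},{"x":0,"y":0,"z":0,"ax":0,"ay":0,"az":0},{"x":0,"y":0,"z":0,"ax":0,"ay":0,"az":0},{"x":0,"y":0,"z":0,"ax":0,"ay":0,"az":0},{"x":0,"y":0,"z":0,"ax":0,"ay":0,"az":0}]'
python3 -m handwheel '[{"x":0,"y":0,"z":0,"ax":0,"ay":0,"az":0},{"x":0,"y":0,"z":0,"ax":0,"ay":0,"az":0},{"x":0,"y":0,"z":0,"ax":0,"ay":0,"az":0},{"x":0,"y":0,"z":0,"ax":0,"ay":0,"az":0},{"x":0,"y":0,"z":0,"ax":0,"ay":0,"az":0},{"x":0,"y":0,"z":0,"ax":0,"ay":0,"az":0},{"x":0,"y":0,"z":0,"ax":0,"ay":0,"az":0},{"x":0,"y":0,"z":0,"ax":0,"ay":0,"az":0}]' -1
```

```text
clock: 10.75
position: [495.6, 228.7, 93.3]
ee_rot: [0.959, -0.283, -0.002, 0.003]
contact_force: [-0.5, 0.1, -0.7]
gripper_width: 85.5
grasp_force: 0.0
clock: 11.55
position: [497.0, 230.3, 68.6]
ee_rot: [0.959, -0.282, 0.0, -0.0]
contact_force: [0.3, -0.1, 0.1]
gripper_width: 85.3
grasp_force: 0.0
clock: 12.35
position: [497.2, 230.4, 68.4]
ee_rot: [0.959, -0.282, 0.0, -0.0]
contact_force: [0.3, 1.0, 0.5]
gripper_width: 19.3
grasp_force: 59.5
```

```bash
python3 -m handwheel '[{"x":0,"y":0,"z":0.05,"ax":0,"ay":0,"az":0},{"x":0,"y":0,"z":0.1,"ax":0,"ay":0,"az":0},{"x":0,"y":0,"z":0.2,"ax":-0.015,"ay":-0.023,"az":0},{"x":0,"y":0,"z":0.24,"ax":-0.015,"ay":-0.023,"az":0},{"x":0,"y":0,"z":0.24,"ax":-0.015,"ay":-0.023,"az":0},{"x":0,"y":0,"z":0.2,"ax":-0.015,"ay":-0.023,"az":0},{"x":0,"y":0,"z":0.1,"ax":0,"ay":0,"az":0},{"x":0,"y":0,"z":0.03,"ax":0,"ay":0,"az":0}]'
python3 -m handwheel '[{"x":-0.005,"y":-0.03,"z":0,"ax":0,"ay":0,"az":-0.02},{"x":-0.005,"y":-0.07,"z":0,"ax":0,"ay":0,"az":-0.04},{"x":-0.005,"y":-0.11,"z":0,"ax":0,"ay":0,"az":-0.045},{"x":-0.005,"y":-0.14,"z":0,"ax":0,"ay":0,"az":-0.045},{"x":-0.005,"y":-0.15,"z":0,"ax":0,"ay":0,"az":-0.045},{"x":-0.005,"y":-0.15,"z":0,"ax":0,"ay":0,"az":-0.045},{"x":-0.005,"y":-0.15,"z":0,"ax":0,"ay":0,"az":-0.045},{"x":-0.005,"y":-0.15,"z":0,"ax":0,"ay":0,"az":-0.045}]'
python3 -m handwheel '[{"x":-0.005,"y":-0.15,"z":0,"ax":0,"ay":0,"az":-0.045},{"x":-0.005,"y":-0.15,"z":0,"ax":0,"ay":0,"az":-0.045},{"x":-0.005,"y":-0.14,"z":0,"ax":0,"ay":0,"az":-0.045},{"x":0,"y":-0.13,"z":0,"ax":0,"ay":0,"az":-0.045},{"x":0,"y":-0.1,"z":0,"ax":0,"ay":0,"az":-0.045},{"x":0,"y":-0.08,"z":0,"ax":0,"ay":0,"az":-0.04},{"x":0,"y":-0.05,"z":0,"ax":0,"ay":0,"az":-0.04},{"x":0,"y":-0.02,"z":0,"ax":0,"ay":0,"az":0}]'
python3 -m handwheel '[{"x":0,"y":0,"z":0,"ax":0,"ay":0,"az":0},{"x":0,"y":0,"z":0,"ax":0,"ay":0,"az":0},{"x":0,"y":0,"z":0,"ax":0,"ay":0,"az":0},{"x":0,"y":0,"z":0,"ax":0,"ay":0,"az":0},{"x":0,"y":0,"z":0,"ax":0,"ay":0,"az":0},{"x":0,"y":0,"z":0,"ax":0,"ay":0,"az":0},{"x":0,"y":0,"z":0,"ax":0,"ay":0,"az":0},{"x":0,"y":0,"z":0,"ax":0,"ay":0,"az":0}]'
python3 - <<'E'
from h import *
s=arm.read_state(); print(s["joints"],s["ee_rot"])
m=R.from_quat(s["ee_rot"]).as_matrix(); print(m.round(3))
w,p=grab("wrist"); c,q=grab("scene")
save(np.vstack([cv2.resize(w,(448,280)),cv2.resize(c[100:300,160:420],(448,320))]),"v4.png")
E
```

```text
clock: 13.15
position: [496.8, 230.5, 303.1]
ee_rot: [0.956, -0.281, 0.083, 0.023]
contact_force: [0.2, 0.1, -3.0]
gripper_width: 19.5
grasp_force: 59.2
clock: 13.95
position: [487.4, 38.1, 297.7]
ee_rot: [0.85, -0.519, 0.071, 0.047]
contact_force: [0.5, -0.1, -3.3]
gripper_width: 18.8
grasp_force: 59.2
clock: 14.75
position: [484.7, -125.0, 297.7]
ee_rot: [-0.704, 0.705, -0.059, -0.063]
contact_force: [-0.2, -0.7, -3.2]
gripper_width: 19.3
grasp_force: 59.2
clock: 15.55
position: [486.0, -123.7, 300.3]
ee_rot: [0.705, -0.704, 0.061, 0.061]
contact_force: [0.5, 0.6, -3.0]
gripper_width: 19.1
grasp_force: 59.2
[ 0.17721021  0.11167545 -0.26456249  0.18001    -1.23111854 -0.23975626] [ 0.70471952 -0.70423835  0.06063082  0.06117715]
[[ 0.001 -1.    -0.001]
 [-0.985 -0.001 -0.172]
 [ 0.172  0.001 -0.985]]
```

View pics/v4.png

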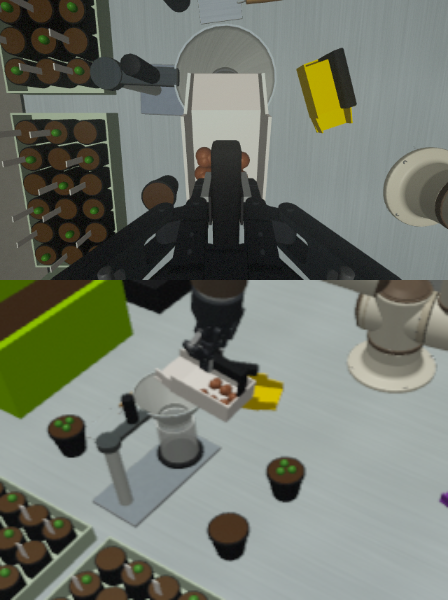

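The wrist view shows lumps at the rear of the pan, bar held straight, nose over the funnel. The scene view shows the funnel over the jar and nothing disturbed. I'll start tipping about the nose.

```bash
python3 -m handwheel '[{"x":0,"y":-0.0174,"z":-0.0045,"ax":0.0417,"ay":0,"az":0},{"x":0,"y":-0.0174,"z":-0.0045,"ax":0.0417,"ay":0,"az":0},{"x":0,"y":-0.0174,"z":-0.0045,"ax":0.0417,"ay":0,"az":0},{"x":0,"y":-0.0174,"z":-0.0045,"ax":0.0417,"ay":0,"az":0},{"x":0,"y":-0.0174,"z":-0.0045,"ax":0.0417,"ay":0,"az":0},{"x":0,"y":-0.0174,"z":-0.0045,"ax":0.0417,"ay":0,"az":0},{"x":0,"y":-0.0174,"z":-0.0045,"ax":0.0417,"ay":0,"az":0},{"x":0,"y":-0.0174,"z":-0.0045,"ax":0.0417,"ay":0,"az":0}]'
python3 -m handwheel '[{"x":0,"y":-0.025,"z":0.009,"ax":0.033,"ay":0,"az":0},{"x":0,"y":-0.025,"z":0.009,"ax":0.033,"ay":0,"az":0},{"x":0,"y":-0.025,"z":0.009,"ax":0.033,"ay":0,"az":0},{"x":0,"y":-0.025,"z":0.009,"ax":0.033,"ay":0,"az":0},{"x":0,"y":-0.025,"z":0.009,"ax":0.033,"ay":0,"az":0},{"x":0,"y":-0.025,"z":0.009,"ax":0.033,"ay":0,"az":0},{"x":0,"y":-0.025,"z":0.009,"ax":0.033,"ay":0,"az":0},{"x":0,"y":-0.025,"z":0.009,"ax":0.033,"ay":0,"az":0}]'
python3 - <<'E'
from h import *
s=arm.read_state(); print(s["joints"].round(2), s["position"])
w,p=grab("wrist"); c,q=grab("scene"); t,_=grab("top")
save(np.vstack([cv2.resize(w,(448,280)),cv2.resize(c[100:300,160:420],(448,320))]),"v5.png")
def n(im):
    h=cv2.cvtColor(im,cv2.COLOR_RGB2HSV); return cv2.inRange(h,(3,110,60),(14,220,190))
print("brown px wrist",n(w[60:300,250:400]).sum()/255)
E
```

```text
clock: 16.45
position: [486.1, -152.2, 293.4]
ee_rot: [0.697, -0.696, -0.124, -0.124]
contact_force: [-0.0, -0.2, -3.6]
gripper_width: 19.1
grasp_force: 59.3
clock: 17.25
position: [486.2, -192.7, 307.6]
ee_rot: [0.656, -0.656, -0.264, -0.264]
contact_force: [-0.6, 0.7, -2.4]
gripper_width: 18.9
grasp_force: 59.5
[-0.49  0.39  0.24 -0.68 -1.79  0.46] [ 486.15657757 -192.71055701  307.63260061]
brown px wrist 0.0
```

```bash
python3 -m handwheel '[{"x":0,"y":-0.024,"z":0,"ax":0.031,"ay":0,"az":0},{"x":0,"y":-0.024,"z":0,"ax":0.031,"ay":0,"az":0},{"x":0,"y":-0.024,"z":0,"ax":0.031,"ay":0,"az":0},{"x":0,"y":-0.024,"z":0,"ax":0.031,"ay":0,"az":0},{"x":0,"y":-0.024,"z":0,"ax":0.031,"ay":0,"az":0},{"x":0,"y":-0.024,"z":0,"ax":0.031,"ay":0,"az":0},{"x":0,"y":-0.024,"z":0,"ax":0.031,"ay":0,"az":0},{"x":0,"y":-0.024,"z":0,"ax":0.031,"ay":0,"az":0}]'
python3 -m handwheel '[{"x":0,"y":0,"z":0,"ax":0,"ay":0,"az":0},{"x":0,"y":0,"z":0,"ax":0,"ay":0,"az":0},{"x":0,"y":0,"z":0,"ax":0,"ay":0,"az":0},{"x":0,"y":0,"z":0,"ax":0,"ay":0,"az":0},{"x":0,"y":0,"z":0,"ax":0,"ay":0,"az":0},{"x":0,"y":0,"z":0,"ax":0,"ay":0,"az":0},{"x":0,"y":0,"z":0,"ax":0,"ay":0,"az":0},{"x":0,"y":0,"z":0,"ax":0,"ay":0,"az":0}]'
python3 - <<'E'
from h import *
w,p=grab("wrist"); c,q=grab("scene"); t,_=grab("top")
a=cv2.resize(c[100:260,140:300],(500,500)); b=cv2.resize(t[140:230,360:440],(300,338))
im=np.zeros((500,800,3),np.uint8); im[:,:500]=a; im[:338,500:]=b; im[338:,500:]=cv2.resize(w[0:300,180:480],(300,162)); save(im,"v6.png")
E
```

```text
clock: 18.2
position: [486.2, -229.8, 307.8]
ee_rot: [0.593, -0.592, -0.386, -0.386]
contact_force: [0.7, 0.2, -3.3]
gripper_width: 19.0
grasp_force: 59.6
clock: 19.0
position: [486.0, -230.0, 307.5]
ee_rot: [0.593, -0.592, -0.386, -0.386]
contact_force: [-1.5, -0.2, -2.0]
gripper_width: 19.0
grasp_force: 59.6
```

View pics/v6.png

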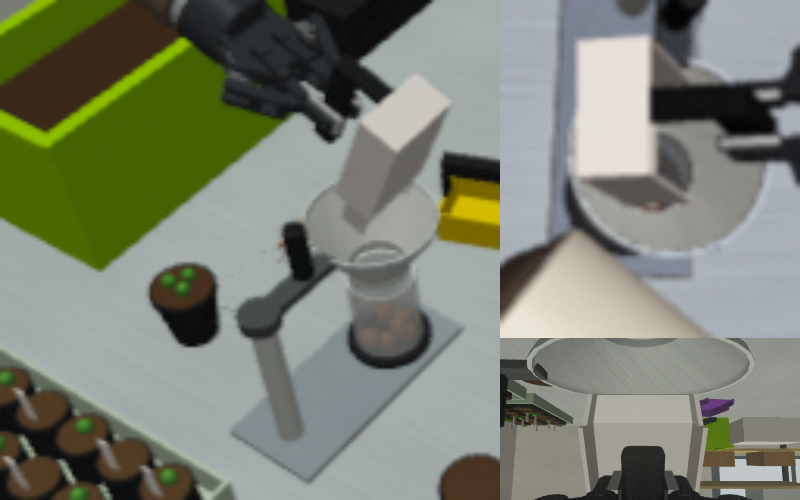

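The jar shows brown lumps at its bottom at (385,330) and the scoop looks empty. I'll tilt back, return to where the scoop stood, and check for leftovers there.

```bash
python3 -m handwheel '[{"x":0,"y":0.065,"z":0.01,"ax":-0.09,"ay":0,"az":0},{"x":0,"y":0.065,"z":0.01,"ax":-0.09,"ay":0,"az":0},{"x":0,"y":0.065,"z":0.01,"ax":-0.09,"ay":0,"az":0},{"x":0,"y":0.065,"z":0.01,"ax":-0.09,"ay":0,"az":0},{"x":0,"y":0.065,"z":0.01,"ax":-0.09,"ay":0,"az":0},{"x":0,"y":0.065,"z":0.01,"ax":-0.09,"ay":0,"az":0},{"x":0,"y":0.065,"z":0.01,"ax":-0.09,"ay":0,"az":0},{"x":0,"y":0.065,"z":0.01,"ax":-0.09,"ay":0,"az":0}]'
python3 -m handwheel '[{"x":0,"y":0.05,"z":0,"ax":-0.01,"ay":0,"az":0.04},{"x":0.005,"y":0.12,"z":0,"ax":0,"ay":0,"az":0.04},{"x":0.005,"y":0.14,"z":0,"ax":0,"ay":0,"az":0.04},{"x":0.005,"y":0.14,"z":0,"ax":0,"ay":0,"az":0.04},{"x":0.005,"y":0.14,"z":0,"ax":0,"ay":0,"az":0.04},{"x":0.005,"y":0.14,"z":0,"ax":0,"ay":0,"az":0.04},{"x":0.005,"y":0.14,"z":0,"ax":0,"ay":0,"az":0.04},{"x":0.005,"y":0.14,"z":0,"ax":0,"ay":0,"az":0.04}]'
python3 -m handwheel '[{"x":0.005,"y":0.14,"z":0,"ax":0,"ay":0,"az":0.04},{"x":0.005,"y":0.14,"z":0,"ax":0,"ay":0,"az":0.04},{"x":0.005,"y":0.14,"z":0,"ax":0,"ay":0,"az":0.04},{"x":0.005,"y":0.14,"z":0,"ax":0,"ay":0,"az":0.04},{"x":0.005,"y":0.12,"z":0,"ax":0,"ay":0,"az":0.04},{"x":0,"y":0.08,"z":0,"ax":0,"ay":0,"az":0.04},{"x":0,"y":0,"z":0,"ax":0,"ay":0,"az":0.04},{"x":0,"y":0,"z":0,"ax":0,"ay":0,"az":0.036}]'
python3 - <<'E'
from h import *
s=arm.read_state(); m=R.from_quat(s["ee_rot"]).as_matrix(); print(s["joints"].round(2),s["position"])
tgt=R.from_quat([.959,-.282,0,0]); 
print("turn share",(tgt*R.from_quat(s["ee_rot"]).inv()).as_rotvec(degrees=True)/90,"shift share",(np.array([497.2,230.4,68.4])-s["position"])/200)
E
```

```text
clock: 19.95
position: [485.7, -125.2, 324.7]
ee_rot: [0.707, -0.707, -0.007, -0.008]
contact_force: [0.4, 0.1, -2.8]
gripper_width: 19.5
grasp_force: 59.4
clock: 20.75
position: [492.0, 77.2, 323.2]
ee_rot: [0.861, -0.508, -0.005, -0.002]
contact_force: [1.0, 0.2, -2.4]
gripper_width: 18.9
grasp_force: 59.5
clock: 21.55
position: [497.0, 228.5, 322.8]
ee_rot: [0.96, -0.28, -0.006, -0.0]
contact_force: [-0.9, 1.2, -1.9]
gripper_width: 19.0
grasp_force: 59.4
[ 0.72  0.2  -0.02 -0.01 -1.36  0.28] [497.00900582 228.52231531 322.79828843]
turn share [-0.00231129 -0.0070609  -0.0025503 ] shift share [ 9.54970903e-04  9.38842344e-03 -1.27199144e+00]
```

```bash
python3 -m handwheel '[{"x":0.001,"y":0.009,"z":-0.2,"ax":-0.002,"ay":-0.007,"az":-0.003},{"x":0,"y":0,"z":-0.2,"ax":0,"ay":0,"az":0},{"x":0,"y":0,"z":-0.2,"ax":0,"ay":0,"az":0},{"x":0,"y":0,"z":-0.2,"ax":0,"ay":0,"az":0},{"x":0,"y":0,"z":-0.15,"ax":0,"ay":0,"az":0},{"x":0,"y":0,"z":-0.1,"ax":0,"ay":0,"az":0},{"x":0,"y":0,"z":-0.08,"ax":0,"ay":0,"az":0},{"x":0,"y":0,"z":-0.05,"ax":0,"ay":0,"az":0}]'
python3 -m handwheel '[{"x":0,"y":0,"z":-0.02,"ax":0,"ay":0,"az":0},{"x":0,"y":0,"z":-0.02,"ax":0,"ay":0,"az":0},{"x":0,"y":0,"z":-0.02,"ax":0,"ay":0,"az":0},{"x":0,"y":0,"z":-0.015,"ax":0,"ay":0,"az":0},{"x":0,"y":0,"z":-0.015,"ax":0,"ay":0,"az":0},{"x":0,"y":0,"z":0,"ax":0,"ay":0,"az":0},{"x":0,"y":0,"z":0,"ax":0,"ay":0,"az":0},{"x":0,"y":0,"z":0,"ax":0,"ay":0,"az":0}]'
```

```text
clock: 22.35
position: [497.1, 229.1, 85.9]
ee_rot: [0.959, -0.284, -0.0, 0.0]
contact_force: [0.5, -1.1, -1.6]
gripper_width: 19.2
grasp_force: 59.3
clock: 23.15
position: [498.3, 229.8, 69.7]
ee_rot: [0.959, -0.284, 0.001, -0.001]
contact_force: [-0.6, -0.3, -2.0]
gripper_width: 19.2
grasp_force: 59.4
```

```bash
python3 -m handwheel '[{"x":0,"y":0,"z":-0.005,"ax":0,"ay":0,"az":0},{"x":0,"y":0,"z":-0.005,"ax":0,"ay":0,"az":0},{"x":0,"y":0,"z":0,"ax":0,"ay":0,"az":0},{"x":0,"y":0,"z":0,"ax":0,"ay":0,"az":0},{"x":0,"y":0,"z":0,"ax":0,"ay":0,"az":0},{"x":0,"y":0,"z":0,"ax":0,"ay":0,"az":0},{"x":0,"y":0,"z":0,"ax":0,"ay":0,"az":0},{"x":0,"y":0,"z":0,"ax":0,"ay":0,"az":0}]'
```

```text
clock: 23.95
position: [498.6, 230.0, 68.4]
ee_rot: [0.959, -0.284, 0.002, -0.001]
contact_force: [-0.3, -0.8, 4.5]
gripper_width: 19.0
grasp_force: 60.6
```

Contact with the bench. I'll release, rise and look.

```bash
python3 -m handwheel '[{"x":0,"y":0,"z":0,"ax":0,"ay":0,"az":0},{"x":0,"y":0,"z":0,"ax":0,"ay":0,"az":0},{"x":0,"y":0,"z":0,"ax":0,"ay":0,"az":0},{"x":0,"y":0,"z":0,"ax":0,"ay":0,"az":0},{"x":0,"y":0,"z":0,"ax":0,"ay":0,"az":0},{"x":0,"y":0,"z":0,"ax":0,"ay":0,"az":0},{"x":0,"y":0,"z":0,"ax":0,"ay":0,"az":0},{"x":0,"y":0,"z":0,"ax":0,"ay":0,"az":0}]' 1
python3 -m handwheel '[{"x":0,"y":0,"z":0.1,"ax":0,"ay":0,"az":0},{"x":0,"y":0,"z":0.2,"ax":0,"ay":0,"az":0},{"x":0,"y":0,"z":0.2,"ax":0,"ay":0,"az":0},{"x":0,"y":0,"z":0.25,"ax":0,"ay":0,"az":0},{"x":0,"y":0,"z":0.25,"ax":0,"ay":0,"az":0},{"x":0,"y":0,"z":0.2,"ax":0,"ay":0,"az":0},{"x":0,"y":0,"z":0,"ax":0,"ay":0,"az":0},{"x":0,"y":0,"z":0,"ax":0,"ay":0,"az":0}]'
python3 - <<'E'
from h import *
w,p=grab("wrist"); c,q=grab("scene"); t,_=grab("top")
im=np.zeros((600,800,3),np.uint8)
im[:300,:400]=cv2.resize(w[60:260,200:467],(400,300)); im[:300,400:]=cv2.resize(t[110:230,360:520],(400,300))
im[300:,:400]=cv2.resize(c[140:290,180:380],(400,300)); im[300:,400:]=cv2.resize(c[180:225,240:300],(400,300),interpolation=cv2.INTER_CUBIC)
save(im,"v7.png")
E
```

```text
clock: 24.75
position: [498.2, 229.8, 67.5]
ee_rot: [0.959, -0.284, 0.001, -0.001]
contact_force: [-0.7, -0.1, -0.9]
gripper_width: 85.7
grasp_force: 0.0
clock: 25.55
position: [498.1, 229.9, 308.4]
ee_rot: [0.959, -0.284, 0.002, -0.002]
contact_force: [-0.2, -0.9, 0.4]
gripper_width: 85.4
grasp_force: 0.0
```

View pics/v7.png

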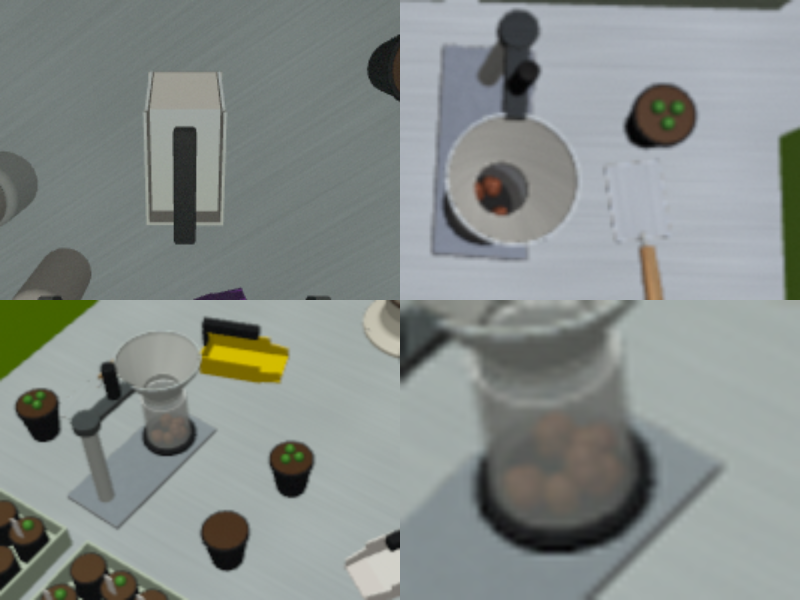

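The scoop stands upright and empty, the funnel is clear and over the jar, and the lumps are in the jar. I'll run one numeric check for a stray lump or anything moved.

```bash
python3 - <<'E'
from h import *
import pickle
d=pickle.load(open("d0.pkl","rb"))
for n in("scene","top"):
    a=d[n][0]; b,_=grab(n)
    h=cv2.cvtColor(b,cv2.COLOR_RGB2HSV); br=(h[:,:,0]<16)&(h[:,:,1]>60)&(h[:,:,2]>50)
    df=(np.abs(a.astype(int)-b).max(2)>35)
    for nm,m in(("new brown",br&df),("diff",df)):
        k,l,s,c=cv2.connectedComponentsWithStats(m.astype(np.uint8)); print(n,nm,[(c[i].round().astype(int).tolist(),int(s[i,4])) for i in range(1,k) if s[i,4]>(5 if nm!="diff" else 15)])
E
```

```text
scene new brown [([435, 85], 7), ([405, 131], 8), ([399, 134], 9), ([430, 134], 6), ([426, 137], 7)]
scene diff [([216, 33], 2003), ([349, 8], 459), ([461, 22], 1807), ([501, 77], 2332), ([462, 93], 1240), ([433, 85], 26), ([419, 89], 79), ([389, 100], 80), ([375, 119], 409), ([407, 163], 2759), ([393, 124], 41), ([386, 141], 29), ([221, 177], 1018), ([259, 179], 45), ([264, 186], 71), ([391, 267], 199), ([375, 272], 105)]
top new brown [([161, 95], 383), ([168, 87], 9), ([159, 119], 1529), ([195, 142], 87), ([97, 154], 86), ([466, 155], 277), ([106, 166], 35), ([121, 180], 31), ([395, 185], 60), ([400, 194], 14), ([637, 246], 168), ([591, 269], 1682), ([163, 311], 277), ([336, 361], 130), ([303, 350], 16), ([206, 376], 531), ([292, 357], 6), ([272, 389], 325)]
top diff [([157, 243], 22936), ([446, 151], 1994), ([419, 182], 683), ([380, 174], 16), ([235, 181], 51), ([245, 180], 56), ([390, 195], 292), ([395, 189], 187), ([230, 196], 142), ([219, 201], 17), ([480, 328], 25112), ([611, 222], 17), ([303, 349], 45), ([341, 394], 52)]
```

```bash
python3 -c "
from bench import arm
print(arm.job_done())"
```

```text
the job is handed in; nothing more can be done
None
```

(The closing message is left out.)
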